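# Hold the number plate at its paint mark for bolting up

## Task

The hinge bolt of the number-plate bracket on this motorcycle tail unit is slack and the plate has dropped. Take the plate gently (the acrylic is brittle, so grip it as lightly as you can, and neither jerk it nor let it drop), swing it out and up until the steel pointer at the hinge meets the white paint line on the quadrant, and finish while still holding it there, still, so that I can tighten the bolt. Keep off the tail lamp and leave the other parts and tools on the bench where they are.

Things in the scene. Friction and masses are not known exactly. Their poses are not given: they have to be found in the camera images.
- tail: Motorcycle tail unit (grey cowl, black seat) fixed on a blue bench stand. Origin on the bench straight below the middle of the plate's hinge; z up, x along the hinge axis, away from the robot; -y is the tail's rear, where the plate hangs; cowl 70 to 535 mm towards +y. Within 150 mm of the hinge it is at most 60 mm wide each side and 340 mm high: the plate's side edges are open from above.
- plate: White number plate in a black carrier: panel 228 x 178 x 9 mm. Origin mid-width on the hinge axis, 260 mm up; x along the axis (the tail's x). Panel: x -114 to 114, y -4.5 to 4.5, z -203 to -25 mm. Slack hinge: hangs straight down (within 0.05 rad), lower edge swings to the tail's -y and up, to 1.2 rad, little friction, drops if let go. 0.3 to 0.65 kg, brittle.
- near_edge (a point): Middle of the plate's side edge on the robot's side: in the plate's frame at x = -114, y = 0, z = -67 mm (42 mm below the top edge). Free for a gripper from above, one finger either side of the 9 mm thickness.
- pointer (a point): Tip of the bright pointed steel finger that turns with the plate, on the far (+x) side of the hinge; straight up when the plate hangs down. In the plate's frame at x = 34, y = 0, z = 50 mm: as the lower edge swings out, the tip turns by the same angle about the hinge axis towards the cowl (the tail's +y).
- mark (a point): White paint line, 5 mm wide, on the dark fixed steel quadrant (64 mm radius) beside the pointer. This point is on the line at the pointer tip's radius: 50 mm from the hinge axis, 34 mm to the +x side of the middle, 0.36 to 0.68 rad (21 to 39 degrees) round from straight up towards the cowl.
- lamp: Red tail-lamp lens at the rear end of the cowl, fixed, 98 x 17 x 38 mm, mid-width, 289 to 327 mm above the bench, 68 to 85 mm from the hinge axis towards the cowl. Its origin is the tail's (on the bench below the hinge).
- indicator_a: Loose direction indicator with amber lens and black stalk, about 115 x 42 x 42 mm, lying on the bench on the plate's open side. Origin under its lens housing.
- indicator_b: A second, like indicator, lying near the first.
- spanner: Steel open spanner, 200 mm long, flat on the bench on the robot side of the plate. Origin under its middle.
- bolt_dish: Round steel parts dish with a few bolts in it, 104 mm across, 28 mm high, on the bench under the hanger. Origin under its middle.
- sprocket: Toothed steel chain sprocket, 152 mm across, 6 mm thick, flat on the bench under the plate's far end. Origin under its middle.
- spray_can: Spray can, 64 mm across, 190 mm tall, standing on the plate's open side, towards its far end. Origin under its middle.
- tape_roll: Roll of paper tape, 100 mm across, 24 mm high, flat on the bench towards the robot. Origin under its middle.
- screwdriver: Black-handled screwdriver, 220 mm long, lying on the bench on the plate's open side. Origin under its middle.
There are look-alikes about, which are no part of the job. Leave any pink or purple look-alike of the indicator_a alone.

How it is judged:
At the end, for the whole second after the job is handed in: The pointer tip is within 4 mm of the mark point (about 0.08 rad), the plate is still (under 0.05 rad/s) and the fingers bear on it with more than 1 N; none of the loose parts on the bench touches the plate (distance between pointer and mark below 0.004 m and angular speed of plate below 0.05 rad/s and contact force between the fingers and plate above 1 N and contact force between each of indicator_a, indicator_b, spanner, bolt_dish, sprocket, spray_can, tape_roll, screwdriver and plate below 0.3 N); the arm keeps its last pose, push and grip.
It fails at once if the plate is squeezed or pressed with more than 80 N of contact force in all by the fingers (a pinch counts both, so about 33 N of grip), or 10 N by the rest of the arm (contact force between the fingers and plate above 80 N or contact force between the arm and plate above 10 N).
It fails at once if the plate is jerked or dropped (turns faster than 1.5 rad/s) (angular speed of plate above 1.5 rad/s).
It fails at once if the tail lamp is pressed with more than 5 N (contact force between any of the arm, the fingers and lamp above 5 N).
It fails at once if a loose part or tool on the bench is moved more than 30 mm (distance of any of indicator_a, indicator_b, spanner, bolt_dish, sprocket, spray_can, tape_roll, screwdriver from where it was at the start of the episode above 0.03 m).
It also fails if it takes over 29 s, if anything falls off the work surface, if the arm or the gripper's body presses on something with over 40 N, if the wrist force passes 120 N, or if a joint passes its speed limit or range.

## Robot

A 7-joint arm with a two-finger parallel gripper is mounted at the origin on the work surface. World frame = base frame: x ahead of the robot, y to its left, z up, the work surface at z = 0. Lengths are in m, angles in rad, forces in N, time in s.
With the tool pointing down it reaches from about 0.4 to 0.925 m from the base axis. Payload 5.6 kg.
Tool frame: the origin (TCP) lies between the finger pads; the fingertips stand 25 mm ahead of it and the grasp point (between the pads) lies 6 mm ahead of it; z points along the fingers, y is the direction in which the jaws open and shut (so a half turn about z gives the same grasp; the last joint's range is limited). The gripper opens to 85 mm and grips with 20 to 120 N. Pads are 22 mm wide; open, the fingers measure 114 mm over their backs; the gripper's body (76 mm by 85 mm) begins 54 mm behind the grasp point. The pads swing forward as they close: fully open they stand 13 mm farther back than shut.
Start: joints at [1.289, 0.468, -0.012, 1.603, 0.006, 1.071, -0.056], TCP at [0.154, -0.632, 0.256] pointing down, gripper open.
Joint ranges: [-2.53, 2.53], [-0.31, 2.02], [-1.57, 1.55], [0.28, 2.44], [-1.29, 4.43], [0.15, 1.84], [-2.92, 2.92]. Speed limits (rad/s): [2.57, 2.57, 3.14, 3.14, 3.14, 3.14, 3.14].

## Interface

Orientations are given as a unit quaternion [w, x, y, z].
In Python, from plant import * gives the robot as it stands. The module is installed in compiled form; this text tells all that it offers.
- The arm moves only by the tool arm_command, never from a script. Its argument "targets" is one flat list of numbers, 7 for each row, row after row: the turn, a rotation vector about the tool's x, y, z in rad, then the shift along the tool's x, y, z in mm, then the gripper command: -1 is shut, 1 is fully open, values between are in proportion. A call has 1 to 20 rows; each row is the pose to reach, as a shift and turn from the pose commanded when the call began, along the tool's axes at that moment; what a row does not reach only later rows make up. A row lasts 1/8 s, in which the tool goes at most 62.5 mm and 10.7 degrees, less where a joint would pass 70% of its speed; a pose out of reach is approached as far as the arm can. A call with a gripper value outside its range is refused whole. The fingers move at their own pace and stop on an object; the grip force is fixed at half the most. Time passes only in rows, so rows that repeat a pose let the fingers close. It gives the time, the measured TCP pose, the force and the opening at its end, in the units of the state.
- read_state(): the state, without advancing time (a new reading comes with each control period).
- camera(name): name is "side" or "top" or "wrist"; returns the picture (400x640x3 uint8, red, green, blue); there is no depth.
- camera_model(name): a dict with "fx", "fy", "cx", "cy" (pixels), "extrinsics" (4x4, takes a point from camera to world coordinates); the wrist camera has in their place "tool_from_camera" (4x4, takes a point from camera to tool coordinates, whose origin is the TCP and whose axes are the flange's). Camera axes: x right, y down, z forward; pixel columns grow to the right and rows downward; lengths in m; the calibration is good to about 2 mm. A picture is of the moment at which its call begins: read the wrist's pose just before it. camera_model takes no time and is no camera call.
- hand_in(): hands the job in, once; it reports no verdict.
Trained networks look in the newest picture that a camera, given by its name, has taken for a name from the list of things; names that differ only in an ending like _2 or _b are one class to them, and where a whole thing is asked for, a point or a joint stands for the part that bears it (a point fixed in the world has none). Each returns a list of dicts, best first, with "confidence" (0 to 1); they miss things now and then, are a little off and sometimes report something else, mostly with a low value. They report only what shows in the picture. A call takes as long as a camera call. They do not tell look-alikes from the thing itself.
- regions_of(label, camera): "mask" (400x640 bool, what is visible of it) and "extent" ([left, top, right, bottom] in pixels, round what is visible of it).
- tip_of(label, camera): "at" ([column, row] in pixels: a listed point, or the origin of a listed thing).
The state is a dict: "t": time; "qpos": joint angles; "joint_velocities": joint speeds; "joint_efforts": joint torques, N m; "eef_pos": TCP position; "ee_rot": TCP orientation; "force": force on the tool from outside, world axes, zero at the start; "moment": the same for the moment, N m; "width": finger opening in m.
Only numpy, scipy, OpenCV 4.12 (cv2) and the standard library are available. Lean on these libraries where they do the work, as an engineer would, in place of code of your own. Each camera call takes 0.05 s, during which the arm holds its last target. There are 200 camera calls.

## Working session

There is one attempt and no reset: what is moved stays moved. The work goes in short steps, Python scripts to look and compute and a tool call to move; the robot and the scene stay as the last step left them, time stands still between calls to the robot, and variables do not carry over. Pictures are saved under pics/ and viewed, about 8 in all and at most 12, crops included, and the job is handed in when it is done.

Besides the shell and the picture viewer there is one more tool, called after "Emit:" by a JSON object that holds its "name" and its "arguments", one argument or row to a line. arm_command: Moves the arm, as the interface text tells. Its arguments: {"type":"object","properties":{"targets":{"type":"array"}},"required":["targets"]}

```bash
mkdir -p pics; cat > h.py <<'E'
from plant import *
import numpy as np, cv2
from scipy.spatial.transform import Rotation as R
def save(n,im): cv2.imwrite('pics/'+n,cv2.cvtColor(im,cv2.COLOR_RGB2BGR))
def ray(c,px,T=None):
    m=camera_model(c); E=np.array(m['extrinsics']) if T is None else T
    d=E[:3,:3]@np.array([(px[0]-m['cx'])/m['fx'],(px[1]-m['cy'])/m['fy'],1.]); return E[:3,3],d/np.linalg.norm(d)
def proj(c,p):
    m=camera_model(c); E=np.array(m['extrinsics']); q=E[:3,:3].T@(np.array(p)-E[:3,3]); return np.array([m['fx']*q[0]/q[2]+m['cx'],m['fy']*q[1]/q[2]+m['cy']])
def tri(rays):
    A=0;b=0
    for o,d in rays:
        P=np.eye(3)-np.outer(d,d); A=A+P; b=b+P@o
    return np.linalg.solve(A,b)
E
python3 - <<'E'
from h import *
s=read_state(); print({k:np.round(v,3) for k,v in s.items()})
ims=[]
for c in ['side','top']:
    im=camera(c); save(c+'0.png',im)
    m=camera_model(c); print(c,m['fx'],m['cx'],m['cy'],np.round(m['extrinsics'],3).tolist())
    for l in ['tail','near_edge','pointer','mark','plate','lamp']:
        print(l,[(np.round(r['at'],1).tolist(),round(r['confidence'],2)) for r in tip_of(l,c)[:3]])
E
```

```text
{'t': np.float64(0.0), 'qpos': array([ 1.289,  0.468, -0.012,  1.604,  0.006,  1.071, -0.056]), 'joint_velocities': array([-0.   ,  0.001, -0.001,  0.001, -0.001, -0.001, -0.   ]), 'joint_efforts': array([ 0.0000e+00, -5.3239e+01,  2.1000e-02, -2.5130e+01,  1.1000e-02,
        8.0000e-03,  0.0000e+00]), 'eef_pos': array([ 0.154, -0.631,  0.255]), 'ee_rot': array([-0.001,  0.993,  0.119, -0.   ]), 'force': array([-0.16 , -0.617, -0.335]), 'moment': array([ 0.002, -0.031,  0.033]), 'width': np.float64(0.086)}
side 473.68914915716624 316.732512124877 198.96963547169008 [[0.975, -0.164, 0.148, 0.397], [-0.221, -0.744, 0.631, -0.898], [0.007, -0.648, -0.762, 1.019], [0.0, 0.0, 0.0, 1.0]]
tail [([294.8, 191.2], 0.68)]
near_edge [([249.6, 155.5], 0.97), ([274.4, 180.0], 0.56)]
pointer [([305.9, 97.7], 0.77), ([302.9, 338.5], 0.6)]
mark [([301.2, 343.1], 0.29)]
plate [([294.2, 120.6], 0.77)]
lamp []
top 501.49589579510035 319.72273235374905 205.41835370464526 [[-0.016, -0.986, 0.168, 0.29], [-1.0, 0.017, 0.009, -0.215], [-0.012, -0.167, -0.986, 1.623], [0.0, 0.0, 0.0, 1.0]]
tail [([257.8, 211.0], 0.75)]
near_edge [([260.8, 242.3], 0.89)]
pointer [([239.9, 185.4], 0.65), ([332.8, 199.1], 0.57)]
mark []
plate [([247.0, 200.7], 0.92)]
lamp [([267.6, 166.0], 0.35)]
```

```bash
python3 - <<'E'
from h import *
a={'tail':([294.8,191.2],[257.8,211]),'near_edge':([249.6,155.5],[260.8,242.3]),'pointer':([305.9,97.7],[239.9,185.4]),'plate':([294.2,120.6],[247,200.7])}
for k,(p,q) in a.items():
    X=tri([ray('side',p),ray('top',q)]); print(k,X.round(4),proj('side',X)-p,proj('top',X)-q)
E
python3 -c "
import cv2
a=cv2.imread('pics/side0.png');b=cv2.imread('pics/top0.png')
cv2.imwrite('pics/s.png',cv2.resize(a[40:260,180:440],None,fx=2.7,fy=2.7,interpolation=3))
cv2.imwrite('pics/t.png',cv2.resize(b[100:300,150:410],None,fx=2.9,fy=2.9,interpolation=3))"
```

```text
tail [ 0.5481  0.0047 -0.0181] [ 1.75564083 -0.52364757] [0.06995737 1.60921998]
near_edge [ 0.428  -0.0316  0.1852] [ 0.6019762  -0.16808841] [0.04135317 0.54063405]
pointer [0.5762 0.0098 0.3065] [-1.74435556  0.48923694] [ 0.02514982 -1.62551364]
plate [ 0.5441 -0.0007  0.2498] [-1.56612412  0.43070971] [-0.00670025 -1.44402866]
```

View pics/s.png

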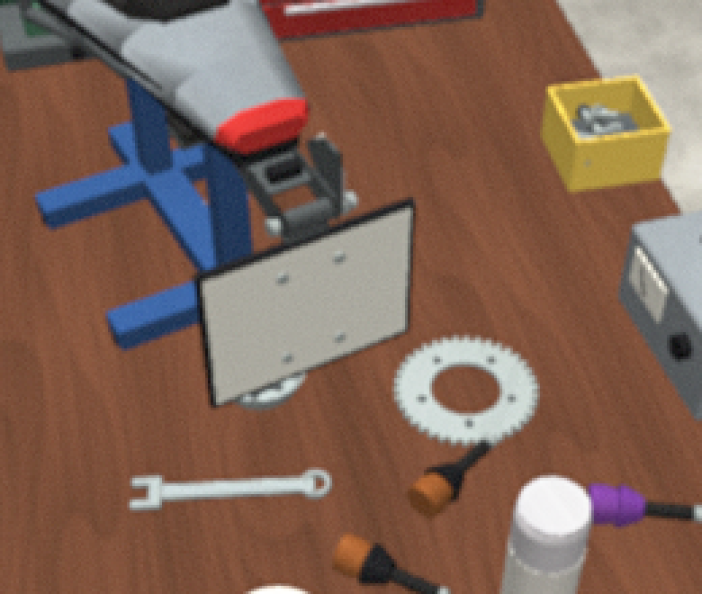

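View pics/t.png

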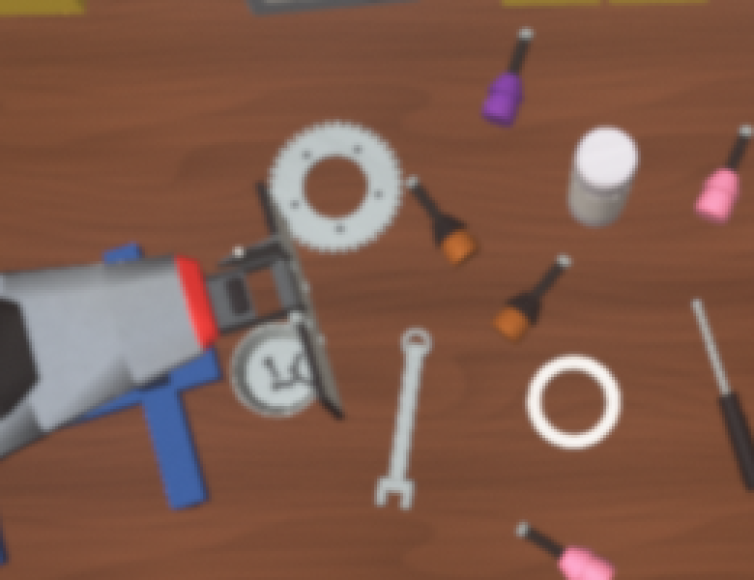

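The side crop shows the plate, with corners near (198,278), (413,200), (213,405) and (408,330). The quadrant is on its far side at crop (325,170). The top crop shows a white spot at (238,252), which may be the paint line on the quadrant's rim. Next I'll fit the tail pose and enlarge the quadrant.

```bash
cat >> h.py <<'E'
from scipy.optimize import least_squares
def T(p,x):   # tail-frame point to world; p=(x,y,yaw)
    c,s=np.cos(p[2]),np.sin(p[2]); return np.array([p[0]+c*x[0]-s*x[1],p[1]+s*x[0]+c*x[1],x[2]])
def P(p,x,th): # plate-frame point (hinge frame) -> world, th swing out
    c,s=np.cos(th),np.sin(th); y,z=x[1],x[2]
    return T(p,[x[0],y*c+z*s,0.26-y*s+z*c])
E
python3 - <<'E'
from h import *
S=lambda u,v:(180+u/2.7,40+v/2.7); U=lambda u,v:(150+u/2.9,100+v/2.9)
ob=[('side',S(198,278),(-.114,0,-.025)),('side',S(413,200),(.114,0,-.025)),('side',S(213,405),(-.114,0,-.203)),('side',S(408,330),(.114,0,-.203)),
('side',(249.6,155.5),(-.114,0,-.067)),('top',(260.8,242.3),(-.114,0,-.067)),('top',U(340,415),(-.114,0,-.025)),('top',U(262,185),(.114,0,-.025)),('top',(247,200.7),(0,0,0)),('side',(294.2,120.6),(0,0,0))]
f=lambda q:np.concatenate([proj(c,P(q[:3],x,q[3]))-u for c,u,x in ob])
r=least_squares(f,[.54,0,.26,0],loss='soft_l1'); print(r.x.round(4)); print(f(r.x).reshape(-1,2).round(1).tolist())
q=r.x; np.save('q.npy',q)
for c in['side','top']:
    print(c,'tip',proj(c,P(q,(.034,0,.05),q[3])).round(1))
    for a in(.36,.52,.68): print(a,[proj(c,T(q,(.034,k*np.sin(a),.26+k*np.cos(a)))).round(1).tolist() for k in(.05,.064)])
m=camera_model('wrist');print(np.round(m['tool_from_camera'],3).tolist(),m['fx'],m['cx'],m['cy'])
a=cv2.imread('pics/side0.png')[70:130,270:330];b=cv2.imread('pics/top0.png')[165:225,215:275]
cv2.imwrite('pics/z.png',np.hstack([cv2.resize(x,(390,390),interpolation=2) for x in(a,b)]))
E
```

```text
[ 0.5422 -0.0096  0.2715 -0.0145]
[[-3.0, -0.4], [-0.5, 0.0], [-2.3, 0.6], [-1.1, 0.3], [2.4, -0.6], [2.3, -1.2], [-5.7, -3.5], [0.0, -0.6], [2.6, -1.5], [-1.8, -0.4]]
side tip [304.6  99.8]
0.36 [[301.1, 96.7], [300.1, 91.2]]
0.52 [[299.8, 96.2], [298.4, 90.6]]
0.68 [[298.6, 96.2], [296.9, 90.6]]
top tip [243.8 183.8]
0.36 [[237.4, 186.0], [234.7, 185.5]]
0.52 [[235.0, 187.0], [231.7, 186.8]]
0.68 [[232.9, 188.0], [229.0, 188.1]]
[[-0.0, -0.95, -0.312, 0.082], [1.0, -0.001, 0.001, 0.001], [-0.001, -0.312, 0.95, -0.116], [0.0, 0.0, 0.0, 1.0]] 281.902669851828 317.1630780560354 200.62916168690145
```

View pics/z.png

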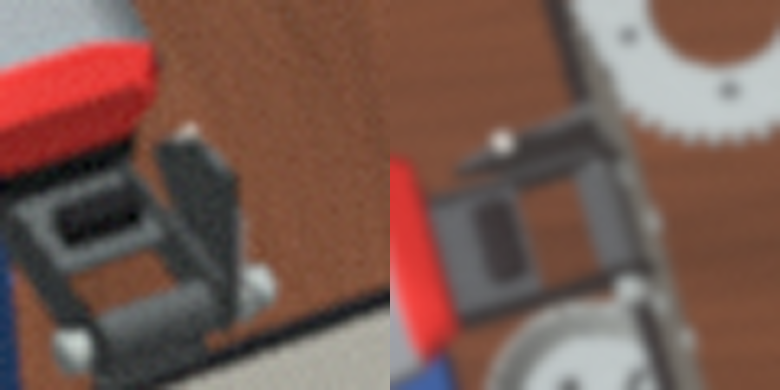

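The white line's outer end shows at the quadrant's rim: side (298.9,90.0), top (232.2,186.8). That puts it at about 0.5 rad. The pointer itself is hidden behind the quadrant. I'll move the wrist camera over the far side to see both close up.

Emit:
{"name": "arm_command", "arguments": {
  "targets": [0, 0, 0, 100, -76, -60, 1, 0, 0, 0, 670, -515, -165, 1, 0, 0, 0, 670, -515, -165, 1, 0, 0, 0, 670, -515, -165, 1, 0, 0, 0, 670, -515, -165, 1, 0, 0, 0, 670, -515, -165, 1, 0, 0, 0, 670, -515, -165, 1, 0, 0, 0, 670, -515, -165, 1, 0, 0, 0, 670, -515, -165, 1, 0, 0, 0, 670, -515, -165, 1, 0, 0, 0, 670, -515, -165, 1, 0, 0, 0, 670, -515, -165, 1, 0, 0, 0, 670, -515, -165, 1, 0, 0, 0, 670, -515, -165, 1, 0, 0, 0, 670, -515, -165, 1, 0, 0, 0, 670, -515, -165, 1, 0, 0, 0, 670, -515, -165, 1, 0, 0, 0, 670, -515, -165, 1]
}}

```text
t: 2.95
eef_pos: [0.6826, 0.0258, 0.4216]
ee_rot: [0.0, 0.993, 0.118, 0.0]
force: [0.4, -0.0, -0.5]
width: 0.0856
```

```bash
cat >> h.py <<'E'
def wT(s):
    w,x,y,z=s['ee_rot']; A=np.eye(4); A[:3,:3]=R.from_quat([x,y,z,w]).as_matrix(); A[:3,3]=s['eef_pos']
    return A@np.array(camera_model('wrist')['tool_from_camera'])
def wproj(E,p):
    m=camera_model('wrist'); q=E[:3,:3].T@(np.array(p)-E[:3,3]); return np.array([m['fx']*q[0]/q[2]+m['cx'],m['fy']*q[1]/q[2]+m['cy']])
E
python3 - <<'E'
from h import *
s=read_state(); print(s['t'],s['eef_pos'].round(4),s['ee_rot'].round(4),np.abs(s['joint_velocities']).max())
E=wT(s); np.save('E1.npy',E); im=camera('wrist'); save('w1.png',im)
q=np.load('q.npy')
for l in ['near_edge','pointer','mark','plate','lamp','tail']:
    print(l,[(np.round(r['at'],1).tolist(),round(r['confidence'],2)) for r in tip_of(l,'wrist')[:3]])
print(wproj(E,P(q,(.034,0,.05),q[3])),[wproj(E,T(q,(.034,.05*np.sin(a),.26+.05*np.cos(a)))).round(1).tolist() for a in(.36,.52,.68)], wproj(E,P(q,(-.114,0,-.067),q[3])))
E
```

```text
2.95 [0.6826 0.0258 0.4216] [4.000e-04 9.930e-01 1.181e-01 1.000e-04] 0.004969727019208342
near_edge [([294.2, 234.3], 0.57)]
pointer [([316.9, 307.0], 0.73)]
mark [([293.4, 307.0], 0.58)]
plate [([319.8, 302.2], 0.97)]
lamp []
tail [([318.0, 218.3], 0.83), ([485.5, 189.1], 0.38), ([292.3, 236.9], 0.24)]
[317.30986705 314.72108933] [[298.8, 313.0], [291.8, 310.9], [285.7, 308.1]] [319.43255663 341.0154166 ]
```

View pics/w1.png

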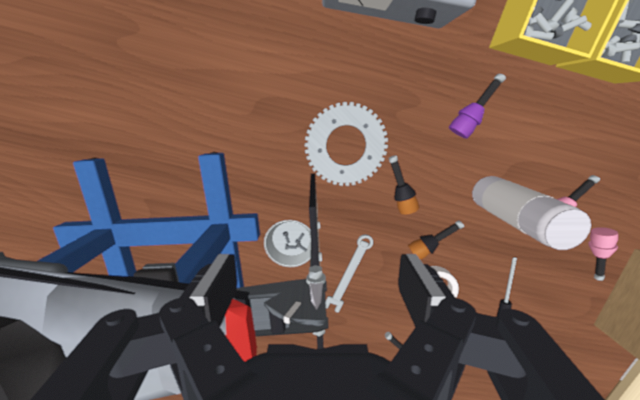

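The wrist picture shows the steel pointer at about (317,300) and the white line at about (292,313). I'll enlarge that part and refit with all three cameras.

```bash
python3 - <<'E'
from h import *
b=cv2.imread('pics/w1.png')[165:345,250:350]
cv2.imwrite('pics/w1z.png',cv2.resize(b[90:180],None,fx=6,fy=6,interpolation=3))
E
```

```text
(no output)
```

View pics/w1z.png

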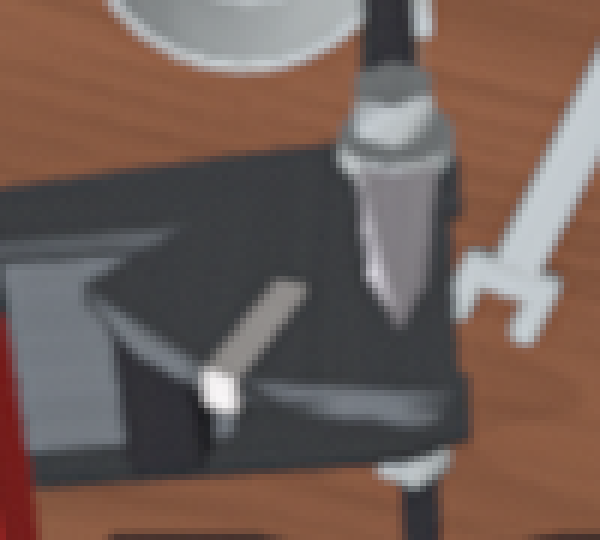

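```bash
python3 - <<'E'
from h import *
E=np.load('E1.npy')
S=lambda u,v:(180+u/2.7,40+v/2.7); U=lambda u,v:(150+u/2.9,100+v/2.9)
pr=lambda c,X: wproj(E,X) if c=='wrist' else proj(c,X)
M=lambda r,x=.032:(lambda q:T(q,(x,r*np.sin(q[4]),.26+r*np.cos(q[4]))))
pt=lambda *x:(lambda q:P(q,x,q[3]))
ob=[('side',S(198,278),pt(-.114,0,-.025)),('side',S(413,200),pt(.114,0,-.025)),('side',S(213,405),pt(-.114,0,-.203)),('side',S(408,330),pt(.114,0,-.203)),
('side',(249.6,155.5),pt(-.114,0,-.067)),('top',(260.8,242.3),pt(-.114,0,-.067)),('top',U(340,415),pt(-.114,0,-.203)),('top',U(262,185),pt(.114,0,-.025)),('top',(247,200.7),pt(0,0,0)),('side',(294.2,120.6),pt(0,0,0)),
('wrist',(316.7,309.2),pt(.034,0,.05)),('wrist',(316.9,307),pt(.034,0,.05)),('wrist',(313,175),pt(.114,0,-.025)),('wrist',(293.4,307),M(.05)),('wrist',(287,317),M(.064)),('top',(232.2,186.8),M(.065,.03)),('side',(298.9,90),M(.065,.03))]
f=lambda q:np.concatenate([pr(c,g(q))-u for c,u,g in ob])
r=least_squares(f,[.54,0,.26,0,.5],loss='soft_l1'); print(r.x.round(4),np.sqrt(np.diag(np.linalg.inv(r.jac.T@r.jac))).round(4))
for o,e in zip(ob,f(r.x).reshape(-1,2)): print(o[0],np.round(o[1]),e.round(1))
np.save('q.npy',r.x)
# local check in wrist picture: angle from tip & line only
q=r.x.copy()
g=lambda v:np.concatenate([wproj(E,pt(.034,0,.05)(np.r_[v[:2],q[2],v[2],v[3]]))-(316.7,309.2),wproj(E,M(.064)(np.r_[v[:2],q[2],v[2],v[3]]))-(287,317),[100*(v[2]-q[3])]])
v=least_squares(g,[q[0],q[1],q[3],q[4]]).x; print('local',v.round(4))
E
```

```text
[ 0.5483 -0.0076  0.2728 -0.0146  0.463 ] [0.0007 0.0007 0.0099 0.0085 0.0201]
side [253. 143.] [-0.5 -1.3]
side [333. 114.] [ 1.6 -0.8]
side [259. 190.] [-0.2 -0.2]
side [331. 162.] [ 0.8 -0.6]
side [250. 156.] [ 4.7 -1.4]
top [261. 242.] [ 1.7 -3.3]
top [267. 243.] [0.1 0.4]
top [240. 164.] [-0.7 -2.7]
top [247. 201.] [ 1.9 -3.6]
side [294. 121.] [ 0.5 -1.2]
wrist [317. 309.] [0.1 0.1]
wrist [317. 307.] [-0.1  2.3]
wrist [313 175] [ 0.2 31.3]
wrist [293. 307.] [0.3 1.1]
wrist [287 317] [-0.9  0.2]
top [232. 187.] [-0.  -1.3]
side [299.  90.] [ 0.8 -0.1]
local [ 0.5486 -0.0075 -0.0142  0.4479]
```

```bash
python3 - <<'E'
from h import *
q=np.load('q.npy'); s=read_state(); print(s['t'],s['qpos'].round(3))
E=np.load('E1.npy'); print('far low corner residual',wproj(E,P(q,(.114,0,-.203),q[3]))-(313,175))
A=R.from_quat(np.roll(s['ee_rot'],-1)).as_matrix()
for z in(.32,.199):
    g=P(q,(-.110,0,-.067),q[3]); g[2]=z
    print(z,g.round(4),'tool mm',(1e3*A.T@(g-s['eef_pos'])).round(1))
print('yaw now',np.arctan2(A[1,0],A[0,0]),'want',q[2])
E
```

```text
3.3 [ 0.183  0.466 -0.419  1.271  0.186  1.442 -1.553]
far low corner residual [-0.08025373 -2.53812003]
0.32 [ 0.4421 -0.0363  0.32  ] tool mm [-248.9    4.7  101.3]
0.199 [ 0.4421 -0.0363  0.199 ] tool mm [-248.9    4.7  222.3]
yaw now 0.23854785198738465 want 0.2728443072969267
```

Emit:
{"name": "arm_command", "arguments": {
  "targets": [0, 0, 0.18, -60, 1, 0, 1, 0, 0, 0.36, -120, 2, 0, 1, 0, 0, 0.54, -180, 3, 0, 1, 0, 0, 0.72, -220, 4, 0, 1, 0, 0, 0.9, -249, 5, 0, 1, 0, 0, 1.08, -249, 5, 0, 1, 0, 0, 1.26, -249, 5, 10, 1, 0, 0, 1.44, -249, 5, 20, 1, 0, 0, 1.62, -249, 5, 40, 1, 0, 0, 1.8, -249, 5, 60, 1, 0, 0, 1.98, -249, 5, 80, 1, 0, 0, 2.16, -249, 5, 100, 1, 0, 0, 2.34, -249, 5, 100, 1, 0, 0, 2.52, -249, 5, 100, 1, 0, 0, 2.7, -249, 5, 100, 1, 0, 0, 2.88, -249, 5, 100, 1, 0, 0, 3.0, -249, 5, 100, 1, 0, 0, 3.107, -249, 5, 100, 1, 0, 0, 3.107, -249, 5, 100, 1]
}}

```text
t: 5.68
eef_pos: [0.4697, -0.0857, 0.2597]
ee_rot: [-0.0, -0.404, 0.912, 0.067]
force: [-0.1, -0.3, -0.2]
width: 0.0855
```

```bash
python3 - <<'E'
from h import *
s=read_state(); print(s['t'],s['eef_pos'].round(4),s['ee_rot'].round(4),s['qpos'].round(3))
E=wT(s); np.save('E2.npy',E); im=camera('wrist'); save('w2.png',im); q=np.load('q.npy')
for l in ['near_edge','plate']:
    print(l,[(np.round(r['at'],1).tolist(),round(r['confidence'],2)) for r in tip_of(l,'wrist')[:3]])
for x in[(-.114,-.0045,-.025),(-.114,.0045,-.025),(0,.0045,-.025),(0,-.0045,-.025),(-.114,0,-.067),(-.114,0,-.203)]: print(x,wproj(E,P(q,x,q[3])).round(1))
E
```

```text
5.675 [ 0.4697 -0.0857  0.2597] [-3.000e-04 -4.044e-01  9.121e-01  6.670e-02] [-0.899  0.692  1.544  2.017 -0.775  1.347 -2.922]
near_edge [([381.8, 234.7], 0.68)]
plate []
(-0.114, -0.0045, -0.025) [400.4 266.2]
(-0.114, 0.0045, -0.025) [411.7 272.1]
(0, 0.0045, -0.025) [312.5 393.3]
(0, -0.0045, -0.025) [301.5 389.7]
(-0.114, 0, -0.067) [383.2 236.3]
(-0.114, 0, -0.203) [345.8 182.5]
```

View pics/w2.png

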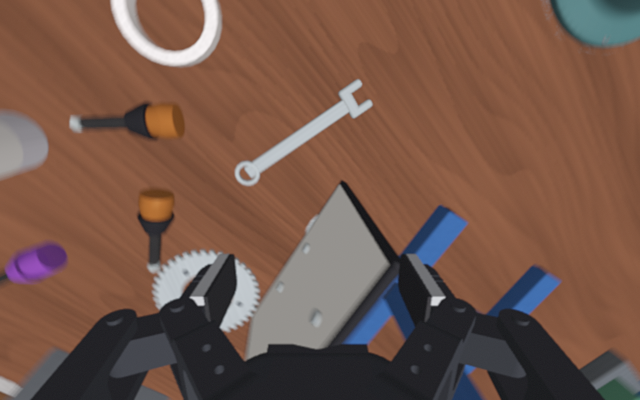

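Joint 7 turned the other way from what I expected and stopped at its limit, which dragged the hand down beside the plate top. It touched nothing: the force is about 0. In the picture the plate corner is at (395,262), next to the right finger. I'll lift off first, then unwind the other way round.

```bash
cat >> h.py <<'E'
def togo(pos,Rw,s=None):
    s=s or read_state(); A=R.from_quat(np.roll(s['ee_rot'],-1))
    print('rotvec',(A.inv()*Rw).as_rotvec().round(3),'mm',(1e3*A.inv().apply(np.array(pos)-s['eef_pos'])).round(1))
def down(yaw): return R.from_euler('z',yaw)*R.from_euler('x',np.pi)
E
python3 - <<'E'
from h import *
s=read_state()
togo(s['eef_pos']+[-.01,-.02,.12],down(.3))
togo([.4421,-.0363,.38],down(.3))
E
```

```text
rotvec [-0.024  0.179 -2.602] mm [  15.3    8.8 -120.8]
rotvec [-0.024  0.179 -2.602] mm [ -26.    67.4 -111.3]
```

Emit:
{"name": "arm_command", "arguments": {
  "targets": [0, 0, 0, 8, 4, -60, 1, 0, 0.012, -0.17, 15, 9, -120, 1, 0, 0.024, -0.35, 5, 20, -118, 1, 0, 0.036, -0.52, 0, 30, -116, 1, 0, 0.048, -0.7, -10, 40, -115, 1, -0.01, 0.06, -0.87, -20, 55, -112, 1, -0.01, 0.072, -1.04, -26, 67, -111, 1, -0.01, 0.084, -1.22, -26, 67, -111, 1, -0.01, 0.096, -1.39, -26, 67, -111, 1, -0.01, 0.108, -1.57, -26, 67, -111, 1, -0.02, 0.12, -1.74, -26, 67, -111, 1, -0.02, 0.132, -1.91, -26, 67, -111, 1, -0.02, 0.144, -2.09, -26, 67, -111, 1, -0.02, 0.156, -2.26, -26, 67, -111, 1, -0.02, 0.168, -2.43, -26, 67, -111, 1, -0.024, 0.179, -2.602, -26, 67, -111, 1, -0.024, 0.179, -2.602, -26, 67, -111, 1]
}}

```text
t: 7.95
eef_pos: [0.4431, -0.0355, 0.3809]
ee_rot: [-0.002, 0.989, 0.15, 0.002]
force: [-0.4, -1.0, -0.4]
width: 0.085
```

```bash
python3 - <<'E'
from h import *
s=read_state(); print(s['t'],s['eef_pos'].round(4),s['ee_rot'].round(4),s['qpos'].round(3))
togo([.4421,-.0363,.34],down(.273+np.pi)); togo([.4421,-.0363,.34],down(.273))
E
```

```text
7.95 [ 0.4431 -0.0355  0.3809] [-0.002   0.9887  0.1502  0.0022] [-1.411 -0.293  1.239  1.969  0.285  1.278 -1.538]
rotvec [ 0.008 -0.005 -3.113] mm [-1.4  0.6 40.9]
rotvec [-0.003 -0.005  0.029] mm [-1.4  0.6 40.9]
```

Emit:
{"name": "arm_command", "arguments": {
  "targets": [0, 0, -0.18, 10, 50, -20, 1, 0, 0, -0.36, 20, 100, -30, 1, 0, 0, -0.54, 30, 150, -30, 1, 0, 0, -0.72, 40, 200, -30, 1, 0, 0, -0.9, 40, 237, -30, 1, 0, 0, -1.08, 40, 237, -30, 1, 0, 0, -1.26, 40, 237, -30, 1, 0, 0, -1.44, 40, 237, -30, 1, 0, 0, -1.62, 40, 237, -30, 1]
}}

```text
t: 9.07
eef_pos: [0.4763, -0.2159, 0.4326]
ee_rot: [0.024, 0.572, 0.82, 0.006]
force: [0.4, -0.4, -0.2]
width: 0.0847
```

```bash
python3 - <<'E'
from h import *
s=read_state(); print(s['t'],s['eef_pos'].round(4),s['ee_rot'].round(4),s['qpos'].round(3))
togo([.4421,-.0363,.34],down(.273+np.pi)); togo([.4421,-.0363,.34],down(.273))
E
```

```text
9.075 [ 0.4763 -0.2159  0.4326] [0.0244 0.5715 0.8202 0.006 ] [-1.391 -0.308  1.546  1.758  0.326  1.351  0.45 ]
rotvec [ 0.006  0.055 -1.49 ] mm [183.3  26.8  87.6]
rotvec [ 0.056 -0.006  1.651] mm [183.3  26.8  87.6]
```

Emit:
{"name": "arm_command", "arguments": {
  "targets": [0, 0.006, -0.17, 25, 4, 10, 1, 0, 0.012, -0.34, 50, 7, 20, 1, 0, 0.018, -0.5, 75, 10, 30, 1, 0, 0.025, -0.67, 100, 14, 42, 1, 0, 0.03, -0.84, 125, 18, 55, 1, 0, 0.037, -1.0, 150, 22, 70, 1, 0.005, 0.043, -1.17, 175, 25, 80, 1, 0.006, 0.05, -1.34, 183, 27, 88, 1, 0.006, 0.055, -1.49, 183, 27, 88, 1, 0.006, 0.055, -1.49, 183, 27, 88, 1]
}}

```text
t: 10.32
eef_pos: [0.443, -0.036, 0.3397]
ee_rot: [0.0, -0.133, 0.991, 0.0]
force: [0.4, 0.2, -0.3]
width: 0.0852
```

```bash
python3 - <<'E'
from h import *
s=read_state(); print(s['t'],s['eef_pos'].round(4),s['ee_rot'].round(4),s['qpos'].round(3))
togo([.4421,-.0363,.295],down(.273+np.pi)); togo([.4421,-.0363,.199],down(.273+np.pi))
E
```

```text
10.325 [ 0.443  -0.036   0.3397] [ 0.000e+00 -1.332e-01  9.911e-01  4.000e-04] [-1.519 -0.302  1.363  2.03   0.317  1.193  1.552]
rotvec [ 0.001  0.    -0.006] mm [ 0.9 -0.1 44.7]
rotvec [ 0.001  0.    -0.006] mm [ 1.000e+00 -1.000e-01  1.407e+02]
```

Emit:
{"name": "arm_command", "arguments": {
  "targets": [0, 0, 0, 0.5, 0, 15, 1, 0, 0, 0, 1, 0, 35, 1, 0, 0, 0, 1, 0, 45, 1, 0, 0, 0, 1, 0, 45, 1]
}}

```text
t: 10.82
eef_pos: [0.4415, -0.0366, 0.2943]
ee_rot: [-0.001, -0.133, 0.991, 0.0]
force: [0.2, 0.1, 0.3]
width: 0.0851
```

```bash
python3 - <<'E'
from h import *
s=read_state(); print(s['t'],s['eef_pos'].round(4),s['ee_rot'].round(4),s['qpos'].round(3))
E=wT(s); np.save('E3.npy',E); im=camera('wrist'); save('w3.png',im); q=np.load('q.npy')
cv2.imwrite('pics/w3z.png',cv2.resize(cv2.imread('pics/w3.png')[180:400,220:420],None,fx=2.7,fy=2.7,interpolation=3))
print([(np.round(r['at'],1).tolist(),round(r['confidence'],2)) for r in tip_of('near_edge','wrist')[:3]])
for x in[(-.114,-.0045,-.025),(-.114,.0045,-.025),(-.06,.0045,-.025),(-.06,-.0045,-.025),(-.114,0,-.067),(-.114,0,-.203)]: u=wproj(E,P(q,x,q[3])); print(x,u.round(1),((u-[220,180])*2.7).round())
E
```

```text
10.825 [ 0.4415 -0.0366  0.2943] [-6.000e-04 -1.331e-01  9.911e-01  2.000e-04] [-1.645 -0.297  1.524  2.094  0.336  1.087  1.553]
[([319.5, 204.3], 0.78)]
(-0.114, -0.0045, -0.025) [311.  225.5] [246. 123.]
(-0.114, 0.0045, -0.025) [324.3 225.5] [282. 123.]
(-0.06, 0.0045, -0.025) [324.2 293.5] [281. 306.]
(-0.06, -0.0045, -0.025) [311.9 293.4] [248. 306.]
(-0.114, 0, -0.067) [318.3 205.2] [265.  68.]
(-0.114, 0, -0.203) [319.5 170.4] [269. -26.]
```

View pics/w3z.png

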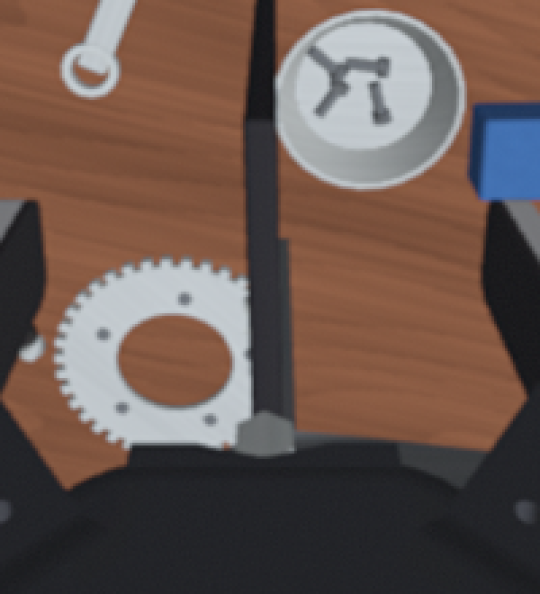

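The plate top edge shows in the crop from (262,120) to (265,410), midway between the fingers (45 and 483). The prediction agrees to about 1 mm. However, joints 2 and 3 are close to their limits, so I won't descend yet. I'll fit the kinematics from the logged poses to find a way out.

```bash
cat > kin.py <<'E'
from h import *
D=[([1.289,.468,-.012,1.604,.006,1.071,-.056],[.154,-.631,.255],[-.001,.993,.119,0]),
([.183,.466,-.419,1.271,.186,1.442,-1.553],[.6826,.0258,.4216],[.0004,.993,.1181,.0001]),
([-.899,.692,1.544,2.017,-.775,1.347,-2.922],[.4697,-.0857,.2597],[-.0003,-.4044,.9121,.0667]),
([-1.411,-.293,1.239,1.969,.285,1.278,-1.538],[.4431,-.0355,.3809],[-.002,.9887,.1502,.0022]),
([-1.391,-.308,1.546,1.758,.326,1.351,.45],[.4763,-.2159,.4326],[.0244,.5715,.8202,.006]),
([-1.519,-.302,1.363,2.03,.317,1.193,1.552],[.443,-.036,.3397],[0,-.1332,.9911,.0004]),
([-1.645,-.297,1.524,2.094,.336,1.087,1.553],[.4415,-.0366,.2943],[-.0006,-.1331,.9911,.0002])]
def fk(q,k,s5=-1):
    h,L1,a,L2,b,L3,c=k; ax='zyzyzyz'; sg=[-1,1,-1,1,s5,1,-1]
    off=[(0,0,h),(0,0,0),(0,0,L1),(a,0,0),(-c,0,L2),(0,0,0),(b,0,L3)]
    r=R.identity(); p=np.zeros(3); J=[];O=[]
    for i in range(7):
        p=p+r.apply(off[i]) if i<6 else p+r.apply(off[6])
        J.append(r.apply([0,0,sg[i]] if ax[i]=='z' else [0,1,0])); O.append(p)
        r=r*R.from_euler(ax[i],sg[i]*q[i])
    return p,r,np.array(J),np.array(O)
def err(k,s5):
    e=[]
    for q,p,o in D:
        P_,r,_,_=fk(q,k,s5); e+=list(10*(P_-p))+list((r.inv()*R.from_quat(np.roll(o,-1))).as_rotvec())
    return np.array(e)
K=None
for s5 in(-1,1):
    t=least_squares(lambda k:err(k,s5),[.33,.4,0,.4,0,.25,0])
    if K is None or t.cost<K[1]: K=(t.x,t.cost,s5)
if __name__=='__main__':
    print(K[0].round(4),K[1],K[2]); print(err(K[0],K[2]).reshape(-1,6).round(3))
    for q in (D[2][0],D[6][0]): print(fk(q,K[0],K[2])[3].round(3).tolist())
E
python3 kin.py
```

```text
[0.3097 0.4706 0.0111 0.4723 0.0081 0.2995 0.0614] 8.770037811341146 -1
[[ 3.430e-01  1.200e-02 -2.800e-02  0.000e+00  1.000e-03  1.572e+00]
 [-5.700e-02  2.930e-01  3.800e-02 -0.000e+00 -0.000e+00  1.572e+00]
 [ 5.900e-02  8.700e-02 -5.600e-02  0.000e+00  0.000e+00  1.570e+00]
 [-3.600e-02  1.070e-01  2.900e-02 -1.000e-03  0.000e+00  1.571e+00]
 [-1.360e-01  3.500e-02  3.500e-02  0.000e+00  0.000e+00  1.571e+00]
 [ 2.000e-03  7.600e-02  9.000e-03 -0.000e+00  1.000e-03  1.571e+00]
 [ 4.300e-02  3.900e-02 -2.700e-02 -0.000e+00  0.000e+00  1.570e+00]]
[[0.0, 0.0, 0.31], [0.0, 0.0, 0.31], [0.187, 0.235, 0.672], [0.196, 0.228, 0.672], [0.497, -0.12, 0.55], [0.497, -0.12, 0.55], [0.476, -0.077, 0.254]]
[[0.0, 0.0, 0.31], [0.0, 0.0, 0.31], [0.01, -0.137, 0.76], [0.021, -0.136, 0.76], [0.454, -0.031, 0.591], [0.454, -0.031, 0.591], [0.446, -0.033, 0.292]]
```

```bash
python3 - <<'E'
s=open('kin.py').read()
s=s.replace("h,L1,a,L2,b,L3,c=k","h,L1,a,L2,b,L3,c,y1,y2,y3,y4=k")
s=s.replace("(0,0,L1),(a,0,0),(-c,0,L2),(0,0,0),(b,0,L3)]","(0,y1,L1),(a,y2,0),(-c,y3,L2),(0,0,0),(b,y4,L3)]")
s=s.replace("    return p,r,np","    r=r*R.from_euler('z',np.pi/2)\n    return p,r,np").replace(".25,0])",".25,0,0,0,0,0])")
s=s.replace("if __name__","LO=np.array([-2.53,-.31,-1.57,.28,-1.29,.15,-2.92]);HI=np.array([2.53,2.02,1.55,2.44,4.43,1.84,2.92])\nLO,HI=LO+.003,HI-.003\ndef ik(q,p,r,n=30,lam=.02,dq=.35):\n    q0=np.array(q,float); q=q0.copy()\n    for _ in range(n):\n        a,b,J,O=fk(q,K[0],K[2]); e=np.r_[p-a,(r*b.inv()).as_rotvec()]\n        Jm=np.vstack([np.cross(J,a-O).T,J.T]); d=Jm.T@np.linalg.solve(Jm@Jm.T+lam**2*np.eye(6),e)\n        q=np.clip(np.clip(q+d,q0-dq,q0+dq),LO,HI)\n    return q,np.linalg.norm(e[:3]),np.linalg.norm(e[3:])\nif __name__")
open('kin.py','w').write(s)
E
python3 kin.py
cat > sim.py <<'E'
from kin import *
def run(q,p0,r0,p1,r1,n,show=True):
    rv=(r0.inv()*r1).as_rotvec()
    for i in range(1,n+1):
        q,ep,er=ik(q,p0+(p1-p0)*i/n,r0*R.from_rotvec(rv*i/n))
    if show: print(q.round(2),'err',round(ep,4),round(er,3))
    return q
if __name__=='__main__':
    dn=down
    # replay flip 1 : compare with logged
    q=D[1][0]; a=np.array(D[1][1]); b=np.array([.4421,-.0363,.32])
    q=D[3][0]; 
    q=run(q,np.array(D[3][1]),dn(.3),np.array([.55,-.25,.41]),dn(.3+1.62),9); print('log',D[4][0])
    q=D[5][0]; q=run(q,np.array(D[5][1]),dn(.273+np.pi),np.array(D[6][1]),dn(.273+np.pi),4); print('log',D[6][0])
    q=D[6][0]; p=np.array(D[6][1]); r=dn(.273+np.pi)
    print('straight down'); run(q,p,r,p-[0,0,.096],r,8)
    for d in([0,0,.15],[.05,.2,.15],[-.1,.3,.2],[.2,0,.15],[.3,-.1,.15],[.1,-.4,.1],[0,-.5,.1]):
        print(d); q1=run(q,p,r,p+d,r,12); q2=run(q1,p+d,r,p,r,12); run(q2,p,r,p-[0,0,.096],r,8)
E
python3 sim.py
```

```text
[ 3.038e-01  5.207e-01  3.000e-04  4.730e-01  1.100e-03  2.863e-01
  4.000e-04 -2.910e-02  5.323e-01 -5.365e-01 -3.000e-04] 4.168656765286976e-05 -1
[[-0.004  0.002  0.002  0.001  0.     0.001]
 [ 0.001  0.005 -0.001 -0.    -0.     0.001]
 [ 0.001  0.    -0.001  0.    -0.    -0.001]
 [-0.002  0.001 -0.002 -0.     0.001  0.   ]
 [ 0.001 -0.     0.002  0.001  0.     0.   ]
 [ 0.001 -0.002 -0.     0.     0.001 -0.   ]
 [ 0.002 -0.001 -0.001  0.     0.    -0.   ]]
[[0.0, 0.0, 0.304], [0.0, 0.0, 0.304], [0.23, 0.242, 0.705], [0.474, 0.571, 0.365], [0.486, -0.121, 0.543], [0.486, -0.121, 0.543], [0.47, -0.086, 0.26]]
[[0.0, 0.0, 0.304], [0.0, 0.0, 0.304], [0.04, -0.15, 0.802], [-0.022, 0.355, 0.957], [0.443, -0.036, 0.581], [0.443, -0.036, 0.581], [0.442, -0.037, 0.294]]
[-1.79 -0.31  1.55  1.64  0.53  1.43  0.31] err 0.1503 0.283
log [-1.391, -0.308, 1.546, 1.758, 0.326, 1.351, 0.45]
[-1.64 -0.3   1.52  2.09  0.34  1.09  1.55] err 0.0 0.0
log [-1.645, -0.297, 1.524, 2.094, 0.336, 1.087, 1.553]
straight down
[-1.93 -0.31  1.55  2.23  0.57  0.91  1.35] err 0.1007 0.285
[0, 0, 0.15]
[-1.33 -
[... 641 characters left out ...]
64 -0.31  1.51  2.09  0.35  1.09  1.55] err 0.0 0.0
[-1.93 -0.31  1.55  2.23  0.57  0.91  1.35] err 0.1007 0.285
[0.3, -0.1, 0.15]
[-1.78 -0.31  1.46  1.6   0.44  1.45  1.57] err 0.4906 0.747
[-1.64 -0.31  1.51  2.09  0.35  1.09  1.55] err 0.0 0.0
[-1.93 -0.31  1.55  2.23  0.57  0.91  1.35] err 0.1007 0.285
[0.1, -0.4, 0.1]
[-1.65 -0.31  1.55  1.55  0.67  1.45  1.99] err 0.2719 0.471
[-1.64 -0.28  1.53  2.09  0.32  1.08  1.58] err 0.0 0.0
[-1.93 -0.31  1.55  2.23  0.57  0.91  1.35] err 0.1007 0.285
[0, -0.5, 0.1]
[-1.73 -0.31  1.55  1.51  0.67  1.44  2.26] err 0.231 0.356
[-1.64 -0.25  1.55  2.09  0.29  1.07  1.61] err 0.0002 0.001
[-1.93 -0.31  1.55  2.23  0.57  0.91  1.35] err 0.1007 0.285
```

```bash
nproc; cat > search.py <<'E'
from kin import *
from multiprocessing import Pool
Q=np.load('q.npy')
def tailrot(a): return R.from_rotvec(-a*np.array([np.cos(Q[2]),np.sin(Q[2]),0]))
def path(q,ws):   # ws: list of (pos, rot, n); returns q, worst err, margins
    p,r,_,_=fk(q,K[0],K[2]); worst=0; mar=9; vmax=0
    for p1,r1,n in ws:
        rv=(r.inv()*r1).as_rotvec(); p0=p; r0=r
        for i in range(1,n+1):
            q_=q; q,ep,er=ik(q,p0+(p1-p0)*i/n,r0*R.from_rotvec(rv*i/n),n=6); worst=max(worst,ep+.1*er); vmax=max(vmax,np.abs(np.array(q)-q_).max())
        p,r=p1,r1
        if worst>.004 : return q,worst,0,vmax
        mar=np.minimum(q-LO,HI-q).min()
    return q,worst,mar,vmax
def finish(fl):
    r=down(Q[2]+(np.pi if fl else 0)); w=[(np.array([.4415,-.0366,.30]),r,6),(P(Q,(-.110,0,-.061),Q[3]),tailrot(0)*r,6)]
    for a in(.23,.46): w.append((P(Q,(-.110,0,-.061),a),tailrot(a)*r,5))
    return w
def trial(seed):
    g=np.random.default_rng(seed); fl=g.random()<.6; y0=Q[2]+np.pi
    ws=[]
    for k in range(g.integers(1,4)):
        rad=g.uniform(.42,.7); b=g.uniform(-1.4,.3); tl=R.from_rotvec(np.r_[g.uniform(-.5,.5,2),0])
        ws.append((np.array([rad*np.cos(b),rad*np.sin(b),g.uniform(.4,.6)]),tl*down(y0+g.uniform(-3,2.5)),16))
    f=path(D[6][0],ws+finish(fl)); return (f[1],-f[2],seed,fl,ws,f)
if __name__=='__main__':
    for fl in(0,1): print('from D1',fl,[np.round(x,3).tolist() for x in path(D[1][0],finish(fl))])
    with Pool() as po: res=po.map(trial,range(1500))
    ok=sorted([r for r in res if r[0]<.004],key=lambda r:(len(r[4]),r[1])); print(len(ok))
    for r in ok[:6]: print(r[2],r[3],[(w[0].round(3).tolist(),w[1].as_rotvec().round(2).tolist()) for w in r[4]],r[5][0].round(2),r[5][2].round(2),r[5][3].round(2))
E
time OMP_NUM_THREADS=1 timeout 550 python3 search.py
```

```text
4
from D1 0 [[0.088, 0.225, -0.343, 2.194, 0.731, 0.869, -2.066], 0.0, 0.243, 0.144]
from D1 1 [[-1.276, 0.345, 1.322, 2.121, -0.455, 1.117, -2.917], 0.227, 0, 0.35]
27
5 False [([0.344, -0.447, 0.482], [2.54, 0.87, -0.05])] [-0.72  0.21  0.56  2.24  0.53  0.75 -1.87] 0.2 0.22
698 False [([0.452, -0.249, 0.511], [2.49, 1.62, 0.64])] [-0.77  0.21  0.62  2.24  0.51  0.74 -1.85] 0.19 0.25
1061 False [([0.282, -0.417, 0.481], [2.07, 2.06, -0.37])] [-0.79  0.21  0.64  2.25  0.5   0.74 -1.84] 0.19 0.32
541 False [([0.448, -0.217, 0.499], [-1.91, -2.28, -0.79])] [-0.79  0.22  0.64  2.25  0.5   0.74 -1.84] 0.19 0.35
862 False [([0.495, -0.354, 0.436], [2.17, 1.33, 0.09])] [-0.96  0.25  0.85  2.25  0.43  0.7  -1.76] 0.18 0.23
424 False [([0.496, -0.026, 0.564], [0.94, 2.8, 0.29])] [-0.97  0.25  0.85  2.25  0.43  0.7  -1.76] 0.18 0.35
real	0m34.756s
user	2m7.905s
sys	0m0.226s
```

```bash
cat > s2.py <<'E'
import search; from search import *
def trial(seed):
    g=np.random.default_rng(seed); y0=Q[2]+np.pi; ws=[]
    for k in range(g.integers(1,3)):
        rad=g.uniform(.42,.7); b=g.uniform(-1.4,.3); tl=R.from_rotvec(np.r_[g.uniform(-.5,.5,2),0])
        ws.append((np.array([rad*np.cos(b),rad*np.sin(b),g.uniform(.4,.6)]),tl*down(y0+g.uniform(-2,2.5)),16))
    f=path(D[6][0],ws+finish(1)); return (f[1],-f[2],seed,1,ws,f)
if __name__=='__main__':
    with Pool() as po: res=po.map(trial,range(10000,14000))
    ok=sorted([r for r in res if r[0]<.004],key=lambda r:(len(r[4]),r[1])); print(len(ok))
    for r in ok[:4]: print(r[2],[(w[0].round(3).tolist(),w[1].as_rotvec().round(2).tolist()) for w in r[4]],r[5][0].round(2),r[5][2].round(2),r[5][3].round(2))
    # unflipped seed 5, rounded, plain tool-down variants
    for b,rad,z in((-.91,.56,.48),(-.6,.56,.48),(-.9,.5,.5)):
        for yw in(-2.5,-2,-1.5):
            w=(np.array([rad*np.cos(b),rad*np.sin(b),z]),down(Q[2]+np.pi+yw),14); f=path(D[6][0],[w,(np.array([.4415,-.0366,.34]),down(Q[2]),14)]+finish(0))
            print(b,rad,z,yw,round(f[1],4),f[0].round(2),round(f[2],2),round(f[3],2))
E
OMP_NUM_THREADS=1 timeout 550 python3 s2.py
```

```text
103
11513 [([0.296, -0.428, 0.453], [1.2, -2.87, 0.24])] [-1.07  0.28  0.99  2.26  0.36  0.68  1.46] 0.18 0.19
10865 [([0.323, -0.41, 0.574], [0.94, -2.93, 0.09])] [-1.18  0.33  1.13  2.26  0.25  0.66  1.57] 0.18 0.17
11375 [([0.337, -0.366, 0.506], [1.03, -2.93, 0.06])] [-1.2   0.36  1.17  2.26  0.2   0.65  1.62] 0.17 0.15
13800 [([0.435, -0.258, 0.444], [0.09, 2.69, 0.53])] [-1.2   0.36  1.18  2.26  0.2   0.65  1.62] 0.17 0.11
-0.91 0.56 0.48 -2.5 0.0957 [-1.12 -0.31  1.55  1.58  0.41  1.54 -0.14] 0 0.27
-0.91 0.56 0.48 -2 0.0954 [-1.12 -0.31  1.55  1.58  0.41  1.54  0.36] 0 0.17
-0.91 0.56 0.48 -1.5 0.0952 [-1.12 -0.31  1.55  1.58  0.41  1.54  0.86] 0 0.14
-0.6 0.56 0.48 -2.5 0.0956 [-1.43 -0.31  1.55  1.58  0.41  1.54 -0.45] 0 0.19
-0.6 0.56 0.48 -2 0.0953 [-1.43 -0.31  1.55  1.58  0.41  1.54  0.05] 0 0.15
-0.6 0.56 0.48 -1.5 0.0951 [-1.43 -0.31  1.55  1.58  0.41  1.54  0.55] 0 0.11
-0.9 0.5 0.5 -2.5 0.0 [-0.96  0.24  0.85  2.25  0.43  0.71 -1.76] 0.18 0.23
-0.9 0.5 0.5 -2 0.0 [-0.9   0.23  0.77  2.25  0.46  0.72 -1.8 ] 0.19 0.22
-0.9 0.5 0.5 -1.5 0.0011 [-0.87  0.23  0.73  2.25  0.47  0.72 -1.81] 0.19 0.18
```

```bash
python3 - <<'E'
from search import *
s=read_state(); print(s['t']); q=s['qpos']; r=R.from_rotvec([1.2,-2.87,.24]); p=np.array([.296,-.428,.453])
togo(p,r)
fin=finish(1)
for n in(14,16): 
  for m in(8,10): print(n,m,[np.round(x,3).tolist() for x in path(q,[(p,r,n),(np.array([.4415,-.0366,.34]),down(Q[2]+np.pi),m)]+fin)])
E
```

```text
10.925
rotvec [ 0.152  0.043 -0.523] mm [ 244.5 -338.7 -158.2]
14 8 [[-0.697, -0.307, 1.329, 1.787, 0.414, 1.324, 2.917], 0.004, 0, 0.137]
14 10 [[-0.697, -0.307, 1.329, 1.787, 0.414, 1.324, 2.917], 0.004, 0, 0.137]
16 8 [[-1.039, 0.267, 0.944, 2.256, 0.381, 0.689, 1.433], 0.004, 0.181, 0.149]
16 10 [[-1.047, 0.27, 0.955, 2.257, 0.375, 0.687, 1.439], 0.004, 0.18, 0.121]
```

```bash
python3 - <<'E'
from search import *
import kin
s=read_state(); q0=s['qpos']
for p,rv in (([.323,-.41,.574],[.94,-2.93,.09]),([.337,-.366,.506],[1.03,-2.93,.06]),([.33,-.38,.54],[1.0,-2.93,.05]),([.435,-.258,.444],[.09,2.69,.53])):
    p=np.array(p); r=R.from_rotvec(rv); togo(p,r)
    for lim in(0,.01):
        LO0,HI0=kin.LO.copy(),kin.HI.copy(); kin.LO=LO0+lim; kin.LO[1]=LO0[1]; kin.HI=HI0-lim
        f=path(q0,[(p,r,14)]); g=path(q0,[(p,r,14),(np.array([.4415,-.0366,.34]),down(Q[2]+np.pi),10)]+finish(1))
        print(lim,'wp',f[0].round(2),round(f[1],4),'end',g[0].round(2),round(g[1],4),round(g[2],2),round(g[3],2)); kin.LO,kin.HI=LO0,HI0
E
```

```text
rotvec [ 0.05   0.071 -0.352] mm [ 213.7 -328.5 -279.2]
0 wp [-0.97 -0.31  1.46  1.47  0.4   1.7   2.73] 0.004 end [-0.97 -0.31  1.46  1.47  0.4   1.7   2.73] 0.004 0 0.15
0.01 wp [-0.97 -0.31  1.46  1.47  0.4   1.7   2.73] 0.004 end [-0.97 -0.31  1.46  1.47  0.4   1.7   2.73] 0.004 0 0.15
rotvec [ 0.034  0.041 -0.408] mm [ 188.6 -289.8 -211.2]
0 wp [-0.88 -0.31  1.35  1.66  0.36  1.55  2.7 ] 0.0034 end [-1.18  0.34  1.14  2.26  0.24  0.65  1.58] 0.0034 0.18 0.12
0.01 wp [-0.88 -0.31  1.35  1.66  0.36  1.55  2.7 ] 0.0034 end [-1.18  0.34  1.14  2.26  0.24  0.65  1.58] 0.0034 0.18 0.12
rotvec [ 0.026  0.05  -0.389] mm [ 199.  -301.4 -245.2]
0 wp [-0.9  -0.31  1.38  1.57  0.36  1.64  2.72] 0.0038 end [-1.17  0.33  1.13  2.26  0.25  0.66  1.57] 0.0038 0.18 0.13
0.01 wp [-0.9  -0.31  1.38  1.57  0.36  1.64  2.72] 0.0038 end [-1.17  0.33  1.13  2.26  0.25  0.66  1.57] 0.0038 0.18 0.13
rotvec [-0.328 -0.451  0.326] mm [  65.4 -211.6 -149.1]
0 wp [-0.87 -0.31  1.44  1.86 -0.24  1.18  2.16] 0.0041 end [-0.87 -0.31  1.44  1.86 -0.24  1.18  2.16] 0.0041 0 0.12
0.01 wp [-0.87 -0.31  1.44  1.86 -0.24  1.18  2.16] 0.0041 end [-0.87 -0.31  1.44  1.86 -0.24  1.18  2.16] 0.0041 0 0.12
```

Emit:
{"name": "arm_command", "arguments": {
  "targets": [0.002, 0.003, -0.029, 13, -21, -15, 1, 0.005, 0.006, -0.058, 27, -41, -30, 1, 0.007, 0.009, -0.087, 40, -62, -45, 1, 0.01, 0.012, -0.117, 54, -83, -60, 1, 0.012, 0.015, -0.146, 67, -104, -75, 1, 0.015, 0.018, -0.175, 81, -124, -90, 1, 0.017, 0.02, -0.204, 94, -145, -105, 1, 0.019, 0.023, -0.233, 108, -166, -121, 1, 0.022, 0.026, -0.262, 121, -186, -136, 1, 0.024, 0.029, -0.291, 135, -207, -151, 1, 0.027, 0.032, -0.321, 148, -228, -166, 1, 0.029, 0.035, -0.35, 162, -249, -181, 1, 0.032, 0.038, -0.379, 175, -269, -196, 1, 0.034, 0.041, -0.408, 189, -290, -211, 1]
}}

```text
t: 12.68
eef_pos: [0.3366, -0.3675, 0.5068]
ee_rot: [-0.018, -0.332, 0.943, -0.02]
force: [0.3, -0.3, -0.7]
width: 0.0855
```

```bash
python3 - <<'E'
from search import *
s=read_state(); q=s['qpos']; print(s['t'],s['eef_pos'].round(4),q.round(3)); togo(np.array([.4415,-.0366,.34]),down(Q[2]+np.pi))
for m in(8,10,12):
    g=path(q,[(np.array([.4415,-.0366,.34]),down(Q[2]+np.pi),m)]); h=path(q,[(np.array([.4415,-.0366,.34]),down(Q[2]+np.pi),m)]+finish(1)); print(m,g[0].round(2),h[0].round(2),h[1:])
E
```

```text
12.675 [ 0.3366 -0.3675  0.5068] [-0.863 -0.289  1.357  1.654  0.336  1.547  2.726]
rotvec [-0.035 -0.041  0.404] mm [-296.5  196.2  148. ]
8 [-0.85 -0.03  0.86  2.02  0.02  1.14  1.85] [-1.16  0.32  1.11  2.26  0.27  0.66  1.55] (np.float64(5.949607576760282e-10), np.float64(0.17628471771066367), np.float64(0.12365987034705084))
10 [-0.85 -0.03  0.87  2.02  0.02  1.14  1.85] [-1.17  0.33  1.12  2.26  0.26  0.66  1.56] (np.float64(5.588496926690227e-10), np.float64(0.1760956090524166), np.float64(0.0990837054103384))
12 [-0.86 -0.03  0.87  2.02  0.02  1.14  1.85] [-1.17  0.33  1.12  2.26  0.25  0.66  1.56] (np.float64(5.44536439645103e-10), np.float64(0.1759798338672085), np.float64(0.08274982882856241))
```

Emit:
{"name": "arm_command", "arguments": {
  "targets": [-0.004, -0.005, 0.05, -37, 25, 18, 1, -0.009, -0.01, 0.1, -74, 49, 37, 1, -0.013, -0.015, 0.15, -111, 74, 55, 1, -0.018, -0.02, 0.2, -148, 98, 74, 1, -0.022, -0.026, 0.25, -185, 123, 92, 1, -0.026, -0.031, 0.3, -222, 147, 111, 1, -0.031, -0.036, 0.35, -259, 172, 130, 1, -0.035, -0.041, 0.404, -296.5, 196, 148, 1, -0.035, -0.041, 0.404, -296.5, 196, 148, 1]
}}

```text
t: 13.8
eef_pos: [0.4415, -0.0327, 0.3378]
ee_rot: [-0.002, -0.139, 0.99, -0.001]
force: [0.6, 0.4, 1.3]
width: 0.0851
```

```bash
python3 - <<'E'
from search import *
s=read_state(); q=s['qpos']; print(s['t'],s['eef_pos'].round(4),q.round(3)); togo(P(Q,(-.110,0,-.061),Q[3]),tailrot(Q[3])*down(Q[2]+np.pi)); print(Q)
h=path(q,finish(1)); print(h[0].round(2),h[1:])
E
```

```text
13.8 [ 0.4415 -0.0327  0.3378] [-0.848 -0.02   0.857  2.022  0.018  1.137  1.85 ]
rotvec [-0.015 -0.004  0.005] mm [ -0.2  -3.7 138.8]
[ 0.54828967 -0.00760003  0.27284431 -0.01456726  0.46295719]
[-1.16  0.32  1.11  2.26  0.27  0.66  1.55] (np.float64(8.185084793075099e-11), np.float64(0.1763508403034484), np.float64(0.061327769117184294))
```

Emit:
{"name": "arm_command", "arguments": {
  "targets": [0, 0, 0, 0, 0, 20, 1, 0, 0, 0, 0, 0, 45, 1, 0, 0, 0, 0, 0, 45, 1]
}}

```text
t: 14.18
eef_pos: [0.4407, -0.0364, 0.2935]
ee_rot: [-0.002, -0.136, 0.991, -0.0]
force: [-0.9, 0.4, 1.0]
width: 0.0857
```

```bash
python3 - <<'E'
from search import *
s=read_state(); q=s['qpos']; print(s['t'],s['eef_pos'].round(4),np.abs(s['joint_velocities']).max()); togo(P(Q,(-.110,0,-.061),Q[3]),tailrot(Q[3])*down(Q[2]+np.pi))
E=wT(s); im=camera('wrist'); save('w4.png',im)
cv2.imwrite('pics/w4z.png',cv2.resize(cv2.imread('pics/w4.png')[180:400,220:420],None,fx=2.7,fy=2.7,interpolation=3))
for x in[(-.114,-.0045,-.025),(-.114,.0045,-.025),(-.06,.0045,-.025),(-.06,-.0045,-.025)]: u=wproj(E,P(Q,x,Q[3])); print(((u-[220,180])*2.7).round())
E
```

```text
14.175 [ 0.4407 -0.0364  0.2935] 0.042170167999860314
rotvec [-0.014 -0.004 -0.001] mm [-1.7 -0.4 94.5]
[244. 127.]
[280. 127.]
[279. 311.]
[246. 311.]
```

View pics/w4z.png

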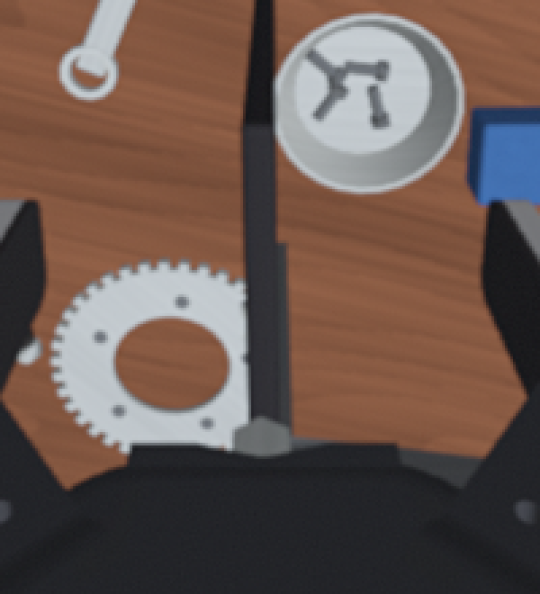

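Emit:
{"name": "arm_command", "arguments": {
  "targets": [-0.007, 0, 0, -1.5, -0.5, 25, 1, -0.007, 0, 0, -1.5, -0.5, 55, 1, -0.007, 0, 0, -1.5, -0.5, 80, 1, -0.007, 0, 0, -1.5, -0.5, 94, 1, -0.007, 0, 0, -1.5, -0.5, 94, 0, -0.007, 0, 0, -1.5, -0.5, 94, -0.5, -0.007, 0, 0, -1.5, -0.5, 94, -0.64, -0.007, 0, 0, -1.5, -0.5, 94, -0.64, -0.007, 0, 0, -1.5, -0.5, 94, -0.64]
}}

```text
t: 15.35
eef_pos: [0.443, -0.0355, 0.2002]
ee_rot: [-0.001, -0.137, 0.991, 0.004]
force: [0.2, 0.9, -0.6]
width: 0.0151
```

```bash
python3 - <<'E'
from search import *
s=read_state(); q=s['qpos']; print(s['t'],s['eef_pos'].round(4),s['width'],s['force'].round(2),s['moment'].round(3),np.abs(s['joint_velocities']).max()); togo(P(Q,(-.110,0,-.061),Q[3]),tailrot(Q[3])*down(Q[2]+np.pi))
E
```

```text
15.35 [ 0.443  -0.0355  0.2002] 0.01511109550808781 [ 0.23  0.85 -0.6 ] [ 0.032 -0.024 -0.093] 0.005215435515262223
rotvec [-0.007 -0.001  0.001] mm [ 1.1 -0.6  1.2]
```

Emit:
{"name": "arm_command", "arguments": {
  "targets": [0, 0, 0, 0, 0, 0, -0.68, 0, 0, 0, 0, 0, 0, -0.72, 0, 0, 0, 0, 0, 0, -0.75, 0, 0, 0, 0, 0, 0, -0.76, 0, 0, 0, 0, 0, 0, -0.76]
}}

```text
t: 15.98
eef_pos: [0.4429, -0.0357, 0.2]
ee_rot: [-0.001, -0.137, 0.991, 0.004]
force: [0.9, -1.3, -0.4]
width: 0.0101
```

```bash
python3 - <<'E'
from search import *
s=read_state(); A=R.from_quat(np.roll(s['ee_rot'],-1)); c,n=np.cos(Q[2]),np.sin(Q[2])
d=s['eef_pos']-[Q[0],Q[1],.26]; h=[c*d[0]+n*d[1],-n*d[0]+c*d[1],d[2]]; print('tool in hinge frame',np.round(h,4)); 
ws=[]
for a in(.02,.06,.1,.14,.18,.22,.26,.30,.34,.38,.41,.435,.45,.458):
    t=tailrot(a); p=t.apply(d)+[Q[0],Q[1],.26]; ws.append((p,t*A,1))
    print(a,(A.inv()*t*A).as_rotvec().round(3),(1e3*A.inv().apply(p-s['eef_pos'])).round(1))
f=path(s['qpos'],ws); print(f[0].round(2),f[1:])
E
```

```text
tool in hinge frame [-0.109   0.0013 -0.06  ]
0.02 [0.02 0.   0.  ] [ 0.  -1.2  0. ]
0.06 [0.06 0.   0.  ] [ 0.  -3.6 -0.1]
0.1 [0.1 0.  0. ] [ 0.  -6.  -0.2]
0.14 [0.14 0.   0.  ] [ 0.  -8.4 -0.5]
0.18 [0.18 0.   0.  ] [  0.  -10.8  -0.8]
0.22 [0.22 0.   0.  ] [  0.  -13.1  -1.3]
0.26 [0.26 0.   0.  ] [  0.  -15.5  -1.8]
0.3 [0.3 0.  0. ] [  0.  -17.8  -2.4]
0.34 [0.34 0.   0.  ] [  0.  -20.1  -3.2]
0.38 [0.38 0.   0.  ] [  0.  -22.3  -4. ]
0.41 [0.41 0.   0.  ] [  0.  -24.   -4.6]
0.435 [0.435 0.001 0.   ] [  0.  -25.4  -5.2]
0.45 [0.45  0.001 0.   ] [  0.  -26.2  -5.6]
0.458 [0.458 0.001 0.   ] [  0.  -26.6  -5.8]
[-1.16  0.33  1.12  2.26  0.25  0.66  1.57] (np.float64(3.532545316091755e-11), np.float64(0.18014248336980732), np.float64(0.053124348858274884))
```

Emit:
{"name": "arm_command", "arguments": {
  "targets": [0.01, 0, 0, 0, -0.6, 0, -0.775, 0.03, 0, 0, 0, -1.8, 0, -0.775, 0.06, 0, 0, 0, -3.6, -0.1, -0.775, 0.09, 0, 0, 0, -5.4, -0.2, -0.775, 0.12, 0, 0, 0, -7.2, -0.35, -0.775, 0.15, 0, 0, 0, -9, -0.6, -0.775, 0.18, 0, 0, 0, -10.8, -0.8, -0.775, 0.21, 0, 0, 0, -12.5, -1.2, -0.775, 0.24, 0, 0, 0, -14.3, -1.5, -0.775, 0.255, 0, 0, 0, -15.2, -1.7, -0.775, 0.26, 0, 0, 0, -15.5, -1.8, -0.775]
}}

```text
t: 17.35
eef_pos: [0.4472, -0.0503, 0.2016]
ee_rot: [0.017, -0.136, 0.983, -0.125]
force: [1.5, 0.3, -2.2]
width: 0.0092
```

```bash
cat > chk.py <<'E'
from search import *
import sys
s=read_state(); A=R.from_quat(np.roll(s['ee_rot'],-1)); c,n=np.cos(Q[2]),np.sin(Q[2])
d=s['eef_pos']-[Q[0],Q[1],.26]; h=np.array([c*d[0]+n*d[1],-n*d[0]+c*d[1],d[2]])
z=A.apply([0,0,1]); zt=-n*z[0]+c*z[1]
print(s['t'],'width',s['width'],'F',s['force'].round(2),'M',s['moment'].round(2),'hinge frame',h.round(4),'arc angle',np.arctan2(-h[1],-h[2]).round(4),'r',np.hypot(h[1],h[2]).round(4),'tool tilt',np.arctan2(-zt,-z[2]).round(4))
for cam in sys.argv[1:]:
    im=camera(cam); save(f'{cam}_{s["t"]:.1f}.png',im)
    print(cam,{l:[(np.round(r['at'],1).tolist(),round(r['confidence'],2)) for r in tip_of(l,cam)[:2]] for l in('near_edge',)})
    for a in(.2,.26,.4,.46,.52): print(a,[proj(cam,P(Q,x,a)).round(1).tolist() for x in((-.114,0,-.025),(.114,0,-.025),(-.114,0,-.203),(.114,0,-.203))])
E
python3 chk.py side
```

```text
17.35 width 0.009200396858498707 F [ 1.51  0.34 -2.19] M [ 0.42 -0.13  0.04] hinge frame [-0.1089 -0.0139 -0.0584] arc angle 0.2338 r 0.06 tool tilt 0.2525
side {'near_edge': [([254.0, 154.5], 0.93), ([262.6, 221.0], 0.29)]}
0.2 [[253.7, 142.9], [335.6, 114.3], [265.2, 199.5], [339.6, 170.3]]
0.26 [[253.9, 143.1], [335.9, 114.5], [267.0, 201.9], [341.8, 172.4]]
0.4 [[254.4, 143.6], [336.6, 114.9], [271.1, 206.6], [346.9, 176.3]]
0.46 [[254.6, 143.8], [336.9, 115.0], [272.8, 208.3], [349.1, 177.7]]
0.52 [[254.8, 143.9], [337.1, 115.1], [274.4, 209.8], [351.3, 178.8]]
```

Emit:
{"name": "arm_command", "arguments": {
  "targets": [0.01, 0, 0, 0, -0.6, 0, -0.775, 0.035, 0, 0, 0, -2.1, 0, -0.775, 0.065, 0, 0, 0, -3.9, -0.1, -0.775, 0.095, 0, 0, 0, -5.7, -0.3, -0.775, 0.125, 0, 0, 0, -7.5, -0.5, -0.775, 0.155, 0, 0, 0, -9.3, -0.7, -0.775, 0.18, 0, 0, 0, -10.7, -1.0, -0.775, 0.195, 0, 0, 0, -11.6, -1.15, -0.775, 0.205, 0, 0, 0, -12.2, -1.25, -0.775, 0.205, 0, 0, 0, -12.2, -1.25, -0.775, 0.205, 0, 0, 0, -12.2, -1.25, -0.775]
}}

```text
t: 18.82
eef_pos: [0.4503, -0.0616, 0.2059]
ee_rot: [0.031, -0.133, 0.965, -0.224]
force: [1.4, 1.1, -1.9]
width: 0.0094
```

```bash
python3 chk.py side; python3 - <<'E'
import cv2,glob
f=sorted(glob.glob('pics/side_1*.png'))[-1]; a=cv2.imread(f); print(f)
cv2.imwrite('pics/sz.png',cv2.resize(a[60:230,220:380],None,fx=3.4,fy=3.4,interpolation=3))
E
```

```text
18.825 width 0.009399634551884325 F [ 1.38  1.06 -1.89] M [ 0.97 -0.06  0.21] hinge frame [-0.1089 -0.0256 -0.0541] arc angle 0.4427 r 0.0598 tool tilt 0.4569
side {'near_edge': [([256.7, 159.0], 0.75)]}
0.2 [[253.7, 142.9], [335.6, 114.3], [265.2, 199.5], [339.6, 170.3]]
0.26 [[253.9, 143.1], [335.9, 114.5], [267.0, 201.9], [341.8, 172.4]]
0.4 [[254.4, 143.6], [336.6, 114.9], [271.1, 206.6], [346.9, 176.3]]
0.46 [[254.6, 143.8], [336.9, 115.0], [272.8, 208.3], [349.1, 177.7]]
0.52 [[254.8, 143.9], [337.1, 115.1], [274.4, 209.8], [351.3, 178.8]]
pics/side_18.8.png
```

View pics/sz.png

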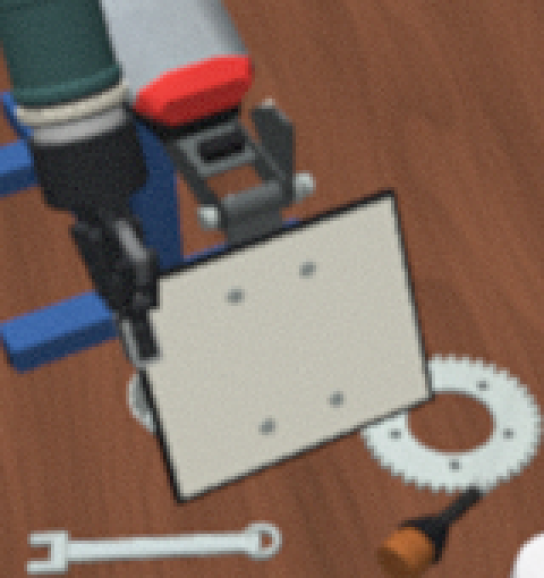

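```bash
python3 - <<'E'
from search import *
E=np.load('E1.npy')
for xf in(.028,.031,.034):
  for w in(0,1):
    M=lambda v,r:T([v[0],v[1],Q[2]],(xf,r*np.sin(v[3]),.26+r*np.cos(v[3])))
    g=lambda v:np.concatenate([wproj(E,P([v[0],v[1],Q[2]],(.034,0,.05),v[2]))-(316.7,309.2),wproj(E,M(v,.064))-(287,317),w*(wproj(E,M(v,v[4]))-(298.8,302.5)),[150*(v[2]-Q[3]),.1*(v[4]-.04),300*(v[0]-Q[0]),300*(v[1]-Q[1])]])
    v=least_squares(g,[Q[0],Q[1],Q[3],Q[4],.04]); print(xf,w,v.x.round(4),v.fun.round(2))
im=camera('top'); save('top_f.png',im); sd=cv2.imread('pics/side_18.8.png')
for l in('mark','pointer'):
    for c in('top',): print(l,c,[(np.round(r['at'],1).tolist(),round(r['confidence'],2)) for r in tip_of(l,c)[:2]])
for c in('side','top'): print(c,proj(c,P(Q,(.034,0,.05),.445)).round(1),proj(c,T(Q,(.03,.064*np.sin(.46),.26+.064*np.cos(.46)))).round(1))
b=cv2.imread('pics/top_f.png')
cv2.imwrite('pics/fz.png',np.hstack([cv2.resize(x,(390,390),interpolation=2) for x in(sd[70:130,270:330],b[150:240,205:295])]))
E
```

```text
0.028 0 [ 0.5503 -0.0077 -0.0131  0.4724  0.04  ] [ 0.59 -1.55 -0.62  1.78  0.    0.    0.22  0.    0.61 -0.03]
0.028 1 [ 0.5505 -0.0075 -0.0134  0.4745  0.0391] [ 0.42 -1.73 -0.94  1.56  0.52  0.45  0.17 -0.    0.66  0.04]
0.031 0 [ 0.549  -0.0075 -0.0141  0.4538  0.04  ] [ 0.19 -0.52 -0.2   0.6   0.   -0.    0.07  0.    0.22  0.02]
0.031 1 [ 0.5491 -0.0075 -0.0142  0.4544  0.0404] [ 0.15 -0.56 -0.27  0.55  0.13  0.1   0.06  0.    0.24  0.03]
0.034 0 [ 0.5477 -0.0075 -0.015   0.4369  0.04  ] [-0.17  0.55  0.19 -0.6   0.   -0.   -0.07  0.   -0.17  0.04]
0.034 1 [ 0.5477 -0.0076 -0.0148  0.4355  0.0418] [-0.09  0.63  0.36 -0.49 -0.27 -0.21 -0.04  0.   -0.19  0.01]
mark top []
pointer top [([231.8, 185.1], 0.72)]
side [302.7  95.6] [299.8  90.4]
top [235.4 184.3] [232.4 185.5]
```

View pics/fz.png

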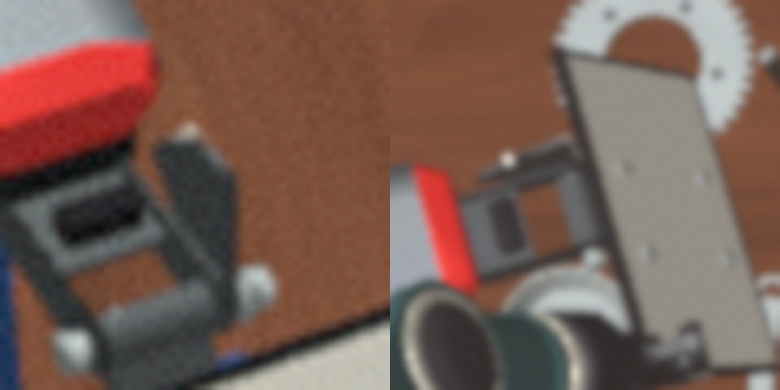

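```bash
python3 - <<'E'
from search import *
V=lambda u,v:(205+(u-390)/4.333,150+v/4.333); S=lambda u,v:(220+u/3.4,60+v/3.4)
ob=[('top',V(560,50),(.114,0,-.025)),('top',V(697,78),(.114,0,-.203)),('side',S(180,500),(-.114,0,-.203)),('side',S(432,397),(.114,0,-.203)),('side',S(394,192),(.114,0,-.025))]
f=lambda v:np.concatenate([proj(c,P([v[0],v[1],Q[2]],x,v[2]))-u for c,u,x in ob]+[[700*(v[0]-Q[0]),700*(v[1]-Q[1])]])
r=least_squares(f,[Q[0],Q[1],.45],loss='soft_l1'); print(r.x.round(4),np.sqrt(np.diag(np.linalg.inv(r.jac.T@r.jac))).round(3),f(r.x).round(1))
E
python3 chk.py
```

```text
[ 0.5469 -0.0083  0.4344] [0.002 0.001 0.025] [-0.8 -1.2 -1.4 -1.3 -1.4  0.8  0.7  0.6  0.4 -1.3 -1.  -0.5]
19.075 width 0.009431711164921227 F [ 2.23  1.85 -1.88] M [ 1.01 -0.11  0.14] hinge frame [-0.109  -0.0256 -0.0541] arc angle 0.443 r 0.0598 tool tilt 0.4569
```

```bash
python3 -c "
from h import *
print(hand_in()); s=read_state(); print(s['t'],s['width'],s['force'].round(2),s['eef_pos'].round(4))"
```

```text
the job is handed in; nothing more can be done
None
the job is handed in; nothing more can be done
```

I took the plate by its near side edge with the jaws just closed on it (about 9.4 mm on the 9 mm panel). I swung it out and up over about 3 s and handed the job in at 19.1 s with the arm still holding it. The hand-in reports no verdict.

**Last checks**
- **Angle:** the plate is at about 0.44–0.46 rad from the arm pose, and 0.43 ± 0.03 from its corners in the side and top pictures. The paint line measured 0.44–0.46 rad. So the pointer should be about 1 mm from the line, inside the 4 mm allowed.
- **Stillness:** the arm pose was the same in two readings 0.25 s apart.
- **Hold:** the wrist force changed by about 3 N in the direction of the plate's weight, so the fingers are carrying it. I couldn't measure the finger force directly.
- **Surroundings:** no force showed on the arm anywhere else, and the lamp and loose parts looked untouched in the pictures.

**What was not clean**
- **Not seen directly:** the pointer tip meeting the line was worked out from the geometry, because the quadrant hides the pointer from the side and top cameras in the final pose.
- **Joint limits:** my first 180° turn of the hand went the wrong way and ran joint 7 up to its range limit. Joints 2 and 3 also came close to theirs while I worked free, which cost about 8 s. I saw no contact and no stop.

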